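# Load pattern blocks on a mould disc and clamp it to torque

## Robot

A 6-joint arm with a two-finger parallel gripper is mounted at the origin on the work surface. World frame = base frame: x ahead of the robot, y to its left, z up, the work surface at z = 0. Lengths are in m, angles in rad, forces in N, time in s.
With the tool pointing down it reaches from about 0.25 to 0.725 m from the base axis. Payload 4 kg.
Tool frame: the origin (TCP) lies midway between the tips of the shut fingers; the grasp point (between the pads) lies 19 mm behind it; z points along the fingers, y is the line along which they close (so a half turn about z gives the same grasp; the last joint's range is limited). The gripper opens to 85 mm and grips with 20 to 120 N. Pads are 22 mm wide; open, the fingers measure 114 mm over their backs; the gripper's body (76 mm by 85 mm) begins 54 mm behind the grasp point. The pads swing forward as they close: fully open they stand 13 mm farther back than shut.
Start: joints at [1.288, 0.241, 0.005, 1.335, 0, 1.571], TCP at [0.14, 0.48, 0.231] pointing down, gripper open.
Joint ranges: [-2.72, 2.72], [-1.05, 1.87], [-1.09, 1.28], [-1.99, 2.15], [-1.42, 1.44], [-3.14, 3.14]. Speed limits (rad/s): [2.79, 2.79, 3.14, 3.14, 3.14, 3.14].

## Interface

Orientations are given as a unit quaternion [x, y, z, w].
In Python, from workcell import monitor, vision, job gives the robot as it stands.
- The arm moves only by the tool move_arm, never from a script. Its argument "moves" is a list that holds one entry, the list of rows, each a list of 5 numbers: the shift along the world's x, y, z in m, then the turn about the world's z in degrees, then the opening in per cent of the stroke, from 0 (shut) to 100 (fully open). In form: [[[x, y, z, turn, gripper], ...]]. A call has 1 to 5 rows; each row is the pose to reach, as a shift and turn from the pose commanded when the call began; what a row does not reach only later rows make up. A row lasts 1/8 s, in which the tool goes at most 62.5 mm and 10.7 degrees, less where a joint would pass 70% of its speed; a pose out of reach is approached as far as the arm can. A call with a gripper value outside its range is refused whole. The fingers move at their own pace and stop on an object; the grip force is fixed at half the most. Time passes only in rows, so rows that repeat a pose let the fingers close. It gives the time, the measured TCP pose, the force, the opening and the grip force at its end, in the units of the state.
- monitor.get_obs(): the state, without advancing time (a new reading comes with each control period).
- vision.camera(name): name is "side" or "top"; returns a dict with "color" (420x560x3 uint8, red, green, blue), "camera_matrix" (3x3 intrinsics, pixels), "k1" (the pictures are not rectified: a ray, as slopes to the right and down, at radius r is drawn at 1 + k1 r^2 times it, then the intrinsics apply), "eye" and "attitude" of the camera in the world. Camera axes: x right, y up, looking along -z (the intrinsics and any distortion apply to the point x, -y, -z); pixel columns grow to the right and rows downward; lengths in m; the calibration is good to about 2 mm. A picture is of the moment at which its call begins. There is no depth.
- job.job_done(): hands the job in; it is judged then, once.
The state is a dict: "clock": time; "joint_pos": joint angles; "joint_vel": joint speeds; "tau": joint torques, N m; "eef_pos": TCP position; "tool_rot": TCP orientation; "ft_force": force on the tool from outside, world axes, zero at the start; "ft_torque": the same for the moment, N m; "grip_width": finger opening in m; "grasp_force": force on a finger pad.
Only numpy, scipy, OpenCV 4.12 (cv2) and the standard library are available. Lean on these libraries where they do the work, as an engineer would, in place of code of your own. Each camera call takes 0.05 s, during which the arm holds its last target. There are 200 camera calls.

## Task

Take every pattern block out of the blue nest - press its brass-padded end so that the plain end rocks up where it can be gripped - and lay them all flat, right way up, on the rubber mould disc inside the steel ring, not on top of one another. Then swing the yellow bridge fully home across the disc and tighten its nut clockwise with the click wrench until the handle breaks over, stopping at the click without forcing it on, and let go. Leave the other things on the bench where they stand.

Things in the scene. Friction and masses are not known exactly. Their poses are not given: they have to be found in the camera images.
- block1: aluminium pattern block 80 (x) x 34 (y) x 20 mm high, 200 g, flower on top. Underside: flat from the plain end (-x) to the middle, then bevelled up at 23 degrees to the end with a brass pad on top (+x; 3 mm thick at its tip). Origin: middle of the underside, where flat meets bevel; z up when flat. The brass end may point to or from the robot. None = absent (block1 to block4 alike)
- block2: as block1. Pressing the top at the brass end (15 to 35 mm from the origin along +x, under 5 N) rocks a block on to its bevel; it stays so, at 23 degrees (body x dips), its plain end standing about 14 mm above the nest's top, where the long sides can be pinched across y. Pressing the plain end rocks it flat again. None = absent
- block3: as block1; aluminium pattern block with a brass pad on its bevelled (+x) end. None = absent
- block4: as block1; aluminium pattern block with a brass pad on its bevelled (+x) end. None = absent
- nest: blue storage nest, black floor, 120 (x) x 220 (y) x 26 mm high, fixed. Four pockets along its y, centred at y = -81, -27, 27, 81 mm, x = 0, each 88 (x) x 38 (y) x 20 mm deep (floor 6 mm above the bench): a block lies flush with the nest's top, with 4 mm free at each end and 2 mm at each side, no room for fingers. Origin: centre of its underside on the bench
- disc_top (a point): centre of the top face of the grey-green rubber mould disc, 228 mm across, 30 mm above the bench, inside a round steel ring frame (inner radius 115 mm) whose rim stands 10 mm above the disc. Its axes are those of the frame: the bridge's pivot lies 150 mm along -y, the nut's axis 150 mm along +y
- bridge (a joint): yellow swing bridge, a flat bar 36 mm wide on an upright pivot 150 mm from the disc centre (frame -y). 0 = parked beside the disc, roughly along the frame's x; grows counter-clockwise from above to 1.40 rad = fully home (hard stop), across the disc with its fork about the nut's stud. Underside 55, top 65 mm above the bench: clears blocks lying flat by 5 mm. Stays where left (friction 0.12 N m)
- bridge_knob (a point): centre of the top of the upright black grip post on the bridge: 24 mm diameter, 38 mm tall above the bar (top 103 mm above the bench), 110 mm from the bridge's pivot. Can be pinched from above or pushed sideways
- nut (a joint): rotation of the clamping nut with the wrench head on it (rad), about an upright axis; grows clockwise seen from above, 0 to 0.60. It turns against a friction of 0.3 N m and is seated (stops hard) at 0.60
- handle (a joint): break-over hinge of the click wrench, 37 mm out from the nut's axis: 0 = straight; once the nut is seated and 1.5 N m is reached (about 12 N at the grip) the handle gives way clockwise at nearly constant torque; clicked from 0.12 rad, overstrained beyond 0.33 rad (stop at 0.45). Springs back straight when let go
- nut_axis (a point): point on the nut's upright axis at the height of the wrench handle's centre line, 86 mm above the bench; its x axis points along the (unbroken) wrench towards the handle
- handle_grip (a point): middle of the red round grip of the click wrench, 22 mm diameter, 90 mm long, level, 86 mm above the bench, 167 mm from the nut's axis (130 mm from the break-over hinge); the grip spans 122 to 212 mm from the nut's axis. x points outwards along the handle. Can be pushed sideways with closed fingers or pinched from above
- talc: bystander: talc bottle, 52 mm diameter, 125 tall, origin centre of its underside
- ladle_cup: bystander: dark steel bowl, 68 mm diameter, 50 tall, origin centre of its underside
- casting: bystander: small cast metal foot, 60 mm diameter, 30 tall, origin centre of its underside
- weight: bystander: brass weight, 48 mm diameter, 50 tall, origin centre of its underside
- ingot1: bystander: metal ingot 110 x 45 x 28 mm, origin centre of its underside
Things that resemble listed ones, but are neither listed nor needed, are in the scene too. What is shaped like the block1 but green, pink or purple is not meant.

How it is judged:
By the outcome, as a careful person would: the job done as asked, in the order asked, and still so for the second after the job is handed in, with the robot touching nothing.
Of block1, block2, block3, block4 only 3 to 4 are there at a start; the rules pass over those that are not, and their reading is None.
At some moment in a run one of block1, block2, block3, block4 may be knocked a few centimetres aside while the robot is not near it.
Once in a run the grip may slacken for a moment while it holds something.
It also fails if it takes over 210 s, if anything falls off the work surface, if the arm or the gripper's body presses on something with over 40 N, if the wrist force passes 120 N, or if a joint passes its speed limit or range.

## Working session

There is one attempt and no reset: what is moved stays moved. The work goes in short steps, Python scripts to look and compute and a tool call to move; the robot and the scene stay as the last step left them, time stands still between calls to the robot, and variables do not carry over. Pictures are saved under pics/ and viewed, at most 14 in all, crops included, and the job is handed in when it is done.

Besides the shell and the picture viewer there is one more tool, called after "Call:" by a JSON object that holds its "op" and its "data", one argument or row to a line. move_arm: Moves the arm, as the interface text tells. Its arguments: {"type":"object","properties":{"moves":{"type":"array","items":{"type":"array","items":{"type":"array","items":{"type":"number"}}}}},"required":["moves"]}

```bash
ls; mkdir -p pics; cat > h.py <<'E'
import numpy as np, cv2
from workcell import monitor, vision, job
from scipy.spatial.transform import Rotation as R
def cam(n,save=None):
    c=vision.camera(n)
    if save: cv2.imwrite('pics/'+save,c['color'][:,:,::-1])
    return c
def Rm(c):
    a=np.array(c['attitude'],float)
    return a if a.shape==(3,3) else R.from_quat(a).as_matrix()
def ray(c,u,v):
    K=np.array(c['camera_matrix']);k=c['k1']
    p=np.array([(u-K[0,2])/K[0,0],(v-K[1,2])/K[1,1]]);q=p.copy()
    for _ in range(20): q=p/(1+k*(q@q))
    return Rm(c)@np.array([q[0],-q[1],-1])
def onz(c,u,v,z):
    d=ray(c,u,v);e=np.array(c['eye']);return e+d*(z-e[2])/d[2]
def proj(c,P):
    K=np.array(c['camera_matrix']);k=c['k1']
    d=Rm(c).T@(np.array(P)-np.array(c['eye']));q=np.array([d[0],-d[1]])/-d[2];q=q*(1+k*(q@q))
    return K[0,0]*q[0]+K[0,2],K[1,1]*q[1]+K[1,2]
E
python3 - <<'E'
from h import *
for n in('top','side'):
    c=cam(n,n+'0.png');print(n,c['eye'],c['attitude'],c['camera_matrix'],c['k1'])
    im=cv2.imread('pics/'+n+'0.png');cv2.imwrite('pics/'+n+'0b.png',cv2.resize(im,(800,600),interpolation=cv2.INTER_CUBIC))
print(monitor.get_obs())
E
```

```text
pics
top [0.51104792 0.10120877 1.14055358] [ 0.02612835 -0.03010862 -0.69762506  0.7153531 ] [[415.03614284   0.         276.34805804]
 [  0.         415.03614284 204.83526119]
 [  0.           0.           1.        ]] -0.06126415772443746
side [0.40611623 0.92121767 0.71781007] [-0.04102385  0.44582756  0.88780106 -0.10660259] [[430.5525581    0.         280.24145966]
 [  0.         430.5525581  205.12094975]
 [  0.           0.           1.        ]] -0.05436113169737669
{'clock': 0.1, 'joint_pos': array([ 1.28804161e+00,  2.41320807e-01,  3.85166565e-03,  1.33519998e+00,
       -3.42578361e-05,  1.57079132e+00]), 'joint_vel': array([-4.32712782e-04,  2.29418494e-04,  2.64268606e-03, -4.71832289e-04,
        1.37750510e-03, -5.25170611e-05]), 'tau': array([-2.14988368e-04, -3.73138583e+01,  2.53009397e+01,  1.08672353e-02,
       -1.88445722e-05, -1.72517002e-05]), 'eef_pos': array([0.13935222, 0.47959583, 0.23050761]), 'tool_rot': array([ 1.40904310e-01,  9.90022777e-01, -9.29468835e-04, -1.14989239e-04]), 'ft_force': array([ 0.25559971,  0.29891865, -0.40807964]), 'ft_torque': array([ 0.00813687, -0.03672998, -0.01219881]), 'grasp_force': 0.0, 'grip_width': 0.08541325319678124}
```

View pics/top0b.png

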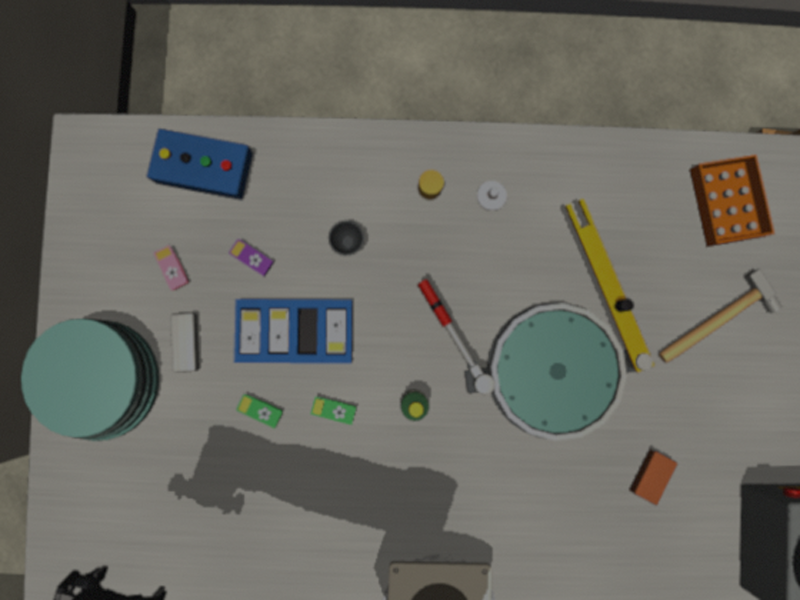

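View pics/side0b.png

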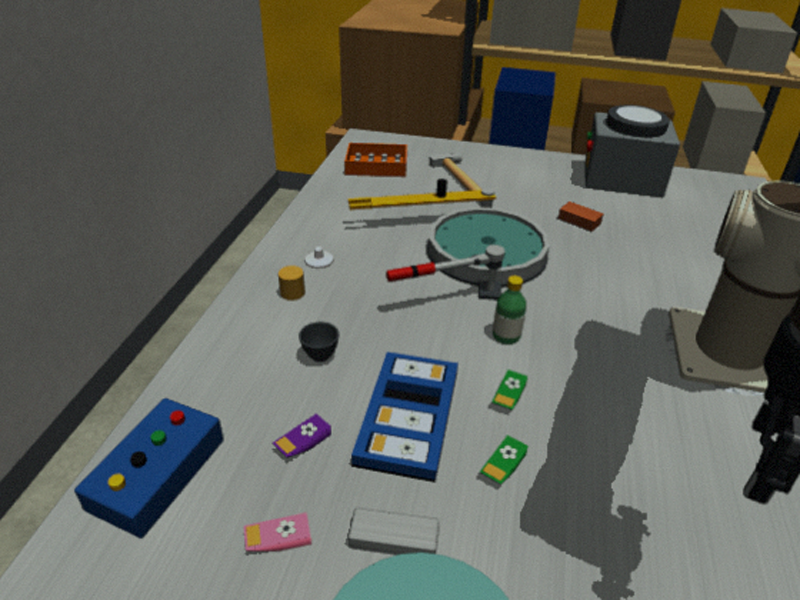

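The top view shows the blue nest (corners (235,298) to (353,362)) with three blocks at px x≈250, 279 and 336. The brass is at the top (+x) on the first two and at the bottom on the third. The disc is at (558,371), the nut at (484,384), the red grip at (433,300), the pivot at (643,362) and the knob at (625,304).

```bash
cat > loc.py <<'E'
from h import *
def blobs(m,amin=20):
    n,l,s,ce=cv2.connectedComponentsWithStats(m.astype(np.uint8)); 
    return [(s[i,4],ce[i],(l==i)) for i in range(1,n) if s[i,4]>=amin]
def rect(m):
    p=cv2.findContours(m.astype(np.uint8),0,1)[0]; p=max(p,key=cv2.contourArea); return cv2.minAreaRect(p)
def hsv(c): return cv2.cvtColor(c['color'],cv2.COLOR_RGB2HSV).astype(int)
E
python3 - <<'E'
from loc import *
c=cam('top');H=hsv(c);h,s,v=H[...,0],H[...,1],H[...,2]
def show(n,m,z,a=15):
    for A,ce,mm in blobs(m,a):
        r=rect(mm); b=cv2.boxPoints(r)
        print(n,A,ce.round(1),'w',onz(c,*ce,z)[:2].round(4),'corn',[tuple(onz(c,*q,z)[:2].round(3)) for q in b] if A>60 else '')
R0=np.zeros(h.shape,bool);R0[200:262,155:255]=1
blue=(h>100)&(h<125)&(s>110)
show('nest',R0&cv2.morphologyEx((blue).astype(np.uint8),cv2.MORPH_CLOSE,np.ones((15,15))).astype(bool),.026,500)
show('white',R0&(s<50)&(v>110),.026,100)
show('brass',R0&(h>15)&(h<32)&(s>90),.026,15)
show('red',((h<6)|(h>174))&(s>150)&(v>80),.086,30)
show('disc',(h>70)&(h<90)&(s>60)&(v>80),.03,1000)
R1=np.zeros(h.shape,bool);R1[130:265,390:460]=1
show('bridge',R1&(h>22)&(h<33)&(s>150),.065,30)
show('knob',R1&(v<35),.103,20)
for n,u,vv,z in(('nut',484,384,.095),('pivot',643,362,.07),('knob',624,304,.103)): print(n,onz(c,u*.7,vv*.7,z))
im=c['color'][190:320,150:470,::-1]
im2=c['color'][130:320,280:480,::-1]
cv2.imwrite('pics/crop1.png',cv2.resize(im2,(800,760))[:600])
print(c['color'][232,235:300:3].tolist()[:3])
E
```

```text
nest 2417 [206.9 232.6] w [0.5206 0.2803] corn [(np.float64(0.578), np.float64(0.399)), (np.float64(0.584), np.float64(0.18)), (np.float64(0.469), np.float64(0.177)), (np.float64(0.463), np.float64(0.394))]
white 2332 [202.3 230.1] w [0.5269 0.2929] corn [(np.float64(0.605), np.float64(0.425)), (np.float64(0.612), np.float64(0.157)), (np.float64(0.448), np.float64(0.152)), (np.float64(0.441), np.float64(0.417))]
white 300 [174.9 234.6] w [0.5128 0.3662] corn [(np.float64(0.482), np.float64(0.384)), (np.float64(0.56), np.float64(0.387)), (np.float64(0.561), np.float64(0.352)), (np.float64(0.483), np.float64(0.349))]
white 313 [195.1 232.9] w [0.5189 0.3122] corn [(np.float64(0.564), np.float64(0.33)), (np.float64(0.565), np.float64(0.298)), (np.float64(0.487), np.float64(0.295)), (np.float64(0.486), np.float64(0.327))]
white 309 [234.9 229. ] w [0.5321 0.2056] corn [(np.float64(0.564), np.float64(0.222)), (np.float64(0.565), np.float64(0.19)), (np.float64(0.487), np.float64(0.188)), (np.float64(0.486), np.float64(0.22))]
brass 48 [174.7 221. ] w [0.5494 0.3685] corn 
brass 49 [194.6 2
[... 862 characters left out ...]
t64(0.697)), (np.float64(0.431), np.float64(0.533)), (np.float64(0.274), np.float64(0.682))]
bridge 1296 [426.  198.6] w [ 0.6232 -0.2969] corn [(np.float64(0.766), np.float64(-0.216)), (np.float64(0.781), np.float64(-0.249)), (np.float64(0.478), np.float64(-0.38)), (np.float64(0.464), np.float64(-0.348))]
knob 61 [436.4 213.3] w [ 0.5827 -0.3096] corn [(np.float64(0.591), np.float64(-0.296)), (np.float64(0.591), np.float64(-0.324)), (np.float64(0.576), np.float64(-0.324)), (np.float64(0.575), np.float64(-0.296))]
nut [ 0.4376746  -0.06410243  0.095     ]
pivot [ 0.48122192 -0.35878367  0.07      ]
knob [ 0.58389721 -0.31060875  0.103     ]
[[132, 132, 134], [137, 138, 140], [123, 124, 127]]
```

Call:
{"op": "move_arm", "data": {
  "moves": [
    [[0.055,-0.015,0,4,0],[0.11,-0.03,0,8,0],[0.16,-0.045,0,12,0],[0.21,-0.06,0,16,0],[0.25,-0.07,0,17.8,0]]
  ]
}}

```text
clock: 0.78
eef_pos: [0.3913, 0.4091, 0.2309]
tool_rot: [-0.014, 1.0, -0.0, -0.0]
ft_force: [-0.5, 0.1, -0.3]
grip_width: 0.0003
grasp_force: 0.0
```

Call:
{"op": "move_arm", "data": {
  "moves": [
    [[0.05,-0.015,0,0,0],[0.1,-0.03,0,0,0],[0.15,-0.04,-0.03,0,0],[0.157,-0.041,-0.08,0,0],[0.157,-0.041,-0.13,0,0]]
  ]
}}

```text
clock: 1.4
eef_pos: [0.5477, 0.3683, 0.0992]
tool_rot: [-0.013, 1.0, 0.0, 0.0]
ft_force: [0.5, -0.1, -0.5]
grip_width: 0.0002
grasp_force: 0.0
```

```bash
python3 - <<'E'
from loc import *
o=monitor.get_obs();print(o['eef_pos'],R.from_quat(o['tool_rot']).as_matrix()[:,1],o['ft_force'])
c=cam('top');d=cam('side')
cv2.imwrite('pics/v2.png',np.hstack([cv2.resize(c['color'][180:280,130:270,::-1],(420,300)),cv2.resize(d['color'][220:370,220:360,::-1],(280,300))]))
E
```

```text
[0.54772153 0.36828841 0.09916799] [-2.58578414e-02  9.99665630e-01  1.50447859e-05] [ 0.45295438 -0.13479712 -0.5361405 ]
```

View pics/v2.png

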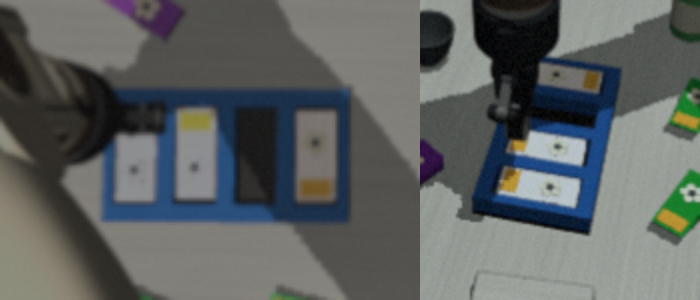

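The picture shows the shut fingers over the brass end of the left block at crop (150,118). The nest is unchanged, so I'll press.

Call:
{"op": "move_arm", "data": {
  "moves": [
    [[0,0,-0.04,0,0],[0,0,-0.065,0,0],[0,0,-0.073,0,0],[0,0,-0.079,0,0],[0,0,-0.082,0,0]]
  ]
}}

```text
clock: 2.12
eef_pos: [0.5475, 0.3699, 0.0209]
tool_rot: [-0.014, 1.0, 0.001, 0.001]
ft_force: [0.4, 0.1, 0.1]
grip_width: -0.0003
grasp_force: 0.0
```

Call:
{"op": "move_arm", "data": {
  "moves": [
    [[0,0,-0.002,0,0],[0,0,-0.002,0,0]]
  ]
}}

```text
clock: 2.38
eef_pos: [0.5475, 0.3698, 0.0195]
tool_rot: [-0.014, 1.0, 0.001, 0.001]
ft_force: [-1.2, -0.8, 5.6]
grip_width: 0.0001
grasp_force: 2.3
```

Call:
{"op": "move_arm", "data": {
  "moves": [
    [[0,0,0.03,0,0],[0,0,0.09,0,0],[-0.05,0,0.14,0,0],[-0.1,0.05,0.14,0,0],[-0.1,0.11,0.14,0,0]]
  ]
}}

```text
clock: 3.0
eef_pos: [0.4447, 0.4715, 0.1592]
tool_rot: [-0.013, 1.0, -0.0, -0.0]
ft_force: [1.9, 0.7, 0.5]
grip_width: 0.0
grasp_force: 0.0
```

```bash
python3 - <<'E'
from loc import *
c=cam('top');d=cam('side')
cv2.imwrite('pics/v3.png',np.hstack([cv2.resize(c['color'][180:280,130:270,::-1],(420,300)),cv2.resize(d['color'][220:370,220:360,::-1],(280,300))]))
E
```

```text
(no output)
```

View pics/v3.png

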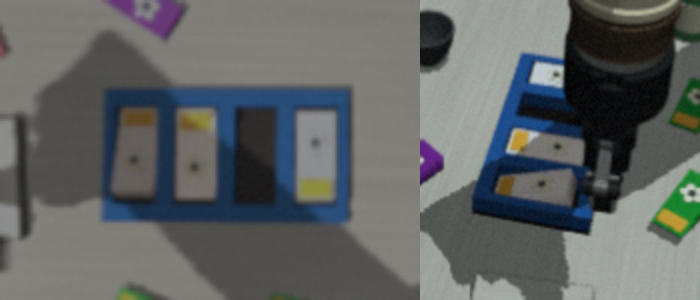

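Block A has rocked: its dark, tilted face is at crop (133,155), with the plain end towards the robot. Next I'll pinch it.

Call:
{"op": "move_arm", "data": {
  "moves": [
    [[0.02,-0.05,0,0,65],[0.0525,-0.1105,0,0,65],[0.0525,-0.1105,-0.06,0,65],[0.0525,-0.1105,-0.1,0,65],[0.0525,-0.1105,-0.12,0,65]]
  ]
}}

```text
clock: 3.72
eef_pos: [0.499, 0.3602, 0.0349]
tool_rot: [-0.013, 1.0, -0.001, -0.001]
ft_force: [0.5, -0.3, 0.4]
grip_width: 0.0558
grasp_force: 0.0
```

Call:
{"op": "move_arm", "data": {
  "moves": [
    [[0,0,-0.009,0,65],[0,0,-0.009,0,30],[0,0,-0.009,0,10],[0,0,-0.009,0,5],[0,0,-0.009,0,5]]
  ]
}}

```text
clock: 4.35
eef_pos: [0.5009, 0.3661, 0.0304]
tool_rot: [-0.015, 1.0, 0.004, 0.001]
ft_force: [-0.9, 6.5, -4.0]
grip_width: 0.0318
grasp_force: 59.9
```

Call:
{"op": "move_arm", "data": {
  "moves": [
    [[0,0,0,0,5],[0,0,0.01,0,5],[0,0,0.03,0,5],[0,0,0.06,0,5],[0,0,0.1,0,5]]
  ]
}}

```text
clock: 4.97
eef_pos: [0.4995, 0.362, 0.1295]
tool_rot: [-0.014, 1.0, -0.0, -0.0]
ft_force: [0.5, 0.1, -1.1]
grip_width: 0.0318
grasp_force: 60.8
```

```bash
python3 - <<'E'
from loc import *
c=cam('top');d=cam('side')
cv2.imwrite('pics/v4.png',np.hstack([cv2.resize(c['color'][180:280,130:270,::-1],(420,300)),cv2.resize(d['color'][170:370,220:407,::-1],(280,300))]))
E
```

```text
(no output)
```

View pics/v4.png

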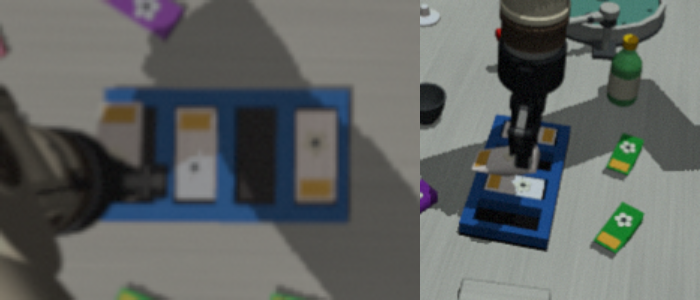

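The block is held, tilted, with its brass end towards +x, and the pocket below is empty. Now I'll carry it high to the disc.

Call:
{"op": "move_arm", "data": {
  "moves": [
    [[0,0,0.05,0,5],[0,-0.04,0.09,0,5],[-0.01,-0.095,0.1,0,5],[-0.02,-0.15,0.1,0,5],[-0.03,-0.205,0.1,0,5]]
  ]
}}

```text
clock: 5.7
eef_pos: [0.4695, 0.1555, 0.2285]
tool_rot: [-0.014, 1.0, -0.0, 0.001]
ft_force: [0.4, -1.2, -1.4]
grip_width: 0.0315
grasp_force: 60.9
```

Call:
{"op": "move_arm", "data": {
  "moves": [
    [[-0.005,-0.055,0,0,5],[-0.01,-0.11,0,0,5],[-0.015,-0.165,0,0,5],[-0.02,-0.22,0,0,5],[-0.025,-0.275,0,0,5]]
  ]
}}

```text
clock: 6.32
eef_pos: [0.4444, -0.1196, 0.2284]
tool_rot: [-0.014, 1.0, -0.0, 0.001]
ft_force: [-0.1, 0.1, -2.1]
grip_width: 0.0319
grasp_force: 60.9
```

Call:
{"op": "move_arm", "data": {
  "moves": [
    [[-0.005,-0.055,0,0,5],[-0.007,-0.11,0,0,5],[-0.007,-0.15,0,0,5],[-0.007,-0.155,0,0,5],[-0.007,-0.155,0,0,5]]
  ]
}}

```text
clock: 6.95
eef_pos: [0.4376, -0.2727, 0.228]
tool_rot: [-0.014, 1.0, 0.0, -0.0]
ft_force: [0.6, 0.3, -1.7]
grip_width: 0.0317
grasp_force: 60.9
```

Call:
{"op": "move_arm", "data": {
  "moves": [
    [[0,0,-0.06,0,5],[0,0,-0.12,0,5],[0,0,-0.155,0,5],[0,0,-0.163,0,5],[0,0,-0.168,0,5]]
  ]
}}

```text
clock: 7.58
eef_pos: [0.439, -0.2725, 0.0611]
tool_rot: [-0.015, 1.0, -0.0, 0.001]
ft_force: [0.2, 0.1, -1.6]
grip_width: 0.0317
grasp_force: 60.9
```

Call:
{"op": "move_arm", "data": {
  "moves": [
    [[0,0,-0.003,0,5],[0,0,-0.006,0,5],[0,0,-0.006,0,5]]
  ]
}}

```text
clock: 7.95
eef_pos: [0.4382, -0.2731, 0.0548]
tool_rot: [-0.014, 1.0, -0.0, 0.0]
ft_force: [0.4, -0.0, -2.0]
grip_width: 0.0317
grasp_force: 60.9
```

```bash
python3 - <<'E'
from loc import *
d=cam('side')
cv2.imwrite('pics/v5.png',cv2.resize(d['color'][110:250,250:410,::-1],(640,560)))
E
```

```text
(no output)
```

View pics/v5.png

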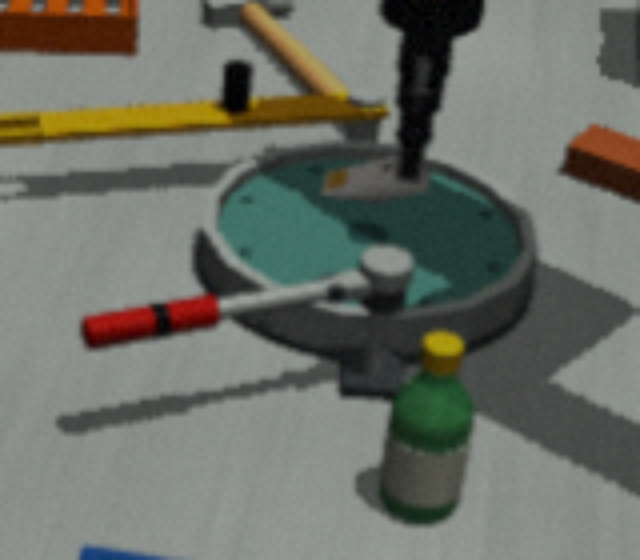

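The block is held just above the disc at crop (375,180). I'll lower it to contact.

Call:
{"op": "move_arm", "data": {
  "moves": [
    [[0,0,-0.001,0,5],[0,0,-0.002,0,5],[0,0,-0.002,0,5]]
  ]
}}

```text
clock: 8.38
eef_pos: [0.4378, -0.2731, 0.0535]
tool_rot: [-0.014, 1.0, -0.0, 0.0]
ft_force: [-3.6, 1.1, 7.3]
grip_width: 0.0318
grasp_force: 62.1
```

Call:
{"op": "move_arm", "data": {
  "moves": [
    [[0,0,-0.001,0,5],[0,0,-0.002,0,5],[0,0,-0.002,0,5]]
  ]
}}

```text
clock: 8.75
eef_pos: [0.4373, -0.2731, 0.0528]
tool_rot: [-0.014, 1.0, -0.001, 0.0]
ft_force: [-7.6, 4.1, 17.2]
grip_width: 0.0317
grasp_force: 63.4
```

Call:
{"op": "move_arm", "data": {
  "moves": [
    [[0,0,0.001,0,60],[0,0,0.001,0,60],[0,0,0.003,0,60],[0,0,0.03,0,60],[-0.006,0,0.045,0,0]]
  ]
}}

```text
clock: 9.38
eef_pos: [0.4326, -0.2732, 0.0961]
tool_rot: [-0.014, 1.0, -0.0, 0.001]
ft_force: [-0.1, 0.6, -0.4]
grip_width: 0.0343
grasp_force: 0.0
```

Call:
{"op": "move_arm", "data": {
  "moves": [
    [[0,0,0,0,0],[0,0,-0.01,0,0],[0,0,-0.03,0,0],[0,0,-0.038,0,0],[0,0,-0.045,0,0]]
  ]
}}

```text
clock: 10.0
eef_pos: [0.4313, -0.2725, 0.0498]
tool_rot: [-0.014, 1.0, 0.0, -0.001]
ft_force: [-14.3, 8.6, 48.1]
grip_width: -0.0001
grasp_force: 23.5
```

Call:
{"op": "move_arm", "data": {
  "moves": [
    [[0,0,-0.002,0,0],[0,0,-0.002,0,0],[0,0,0.04,0,0],[0,0,0.1,0,0],[0,0.05,0.15,0,0]]
  ]
}}

```text
clock: 10.62
eef_pos: [0.4332, -0.2305, 0.1969]
tool_rot: [-0.012, 1.0, -0.001, 0.002]
ft_force: [1.0, -0.2, -0.2]
grip_width: 0.0002
grasp_force: 0.0
```

```bash
python3 - <<'E'
from loc import *
d=cam('side');c=cam('top')
cv2.imwrite('pics/v6.png',np.hstack([cv2.resize(d['color'][130:210,290:390,::-1],(400,320)),cv2.resize(c['color'][200:310,330:450,::-1],(350,320))]))
E
```

```text
(no output)
```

View pics/v6.png

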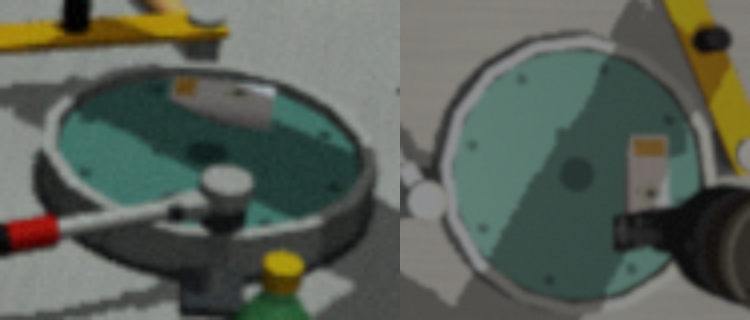

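Block A now looks flat on the disc: side crop (225,100), top crop (648,170). Going back for block B, with a look on the way.

Call:
{"op": "move_arm", "data": {
  "moves": [
    [[0.01,0.055,0.02,0,0],[0.02,0.11,0.03,0,0],[0.03,0.165,0.03,0,0],[0.04,0.22,0.03,0,0],[0.05,0.275,0.03,0,0]]
  ]
}}

```text
clock: 11.35
eef_pos: [0.4821, 0.0479, 0.2236]
tool_rot: [-0.014, 1.0, -0.0, -0.0]
ft_force: [1.0, 0.5, 0.4]
grip_width: -0.0
grasp_force: 0.0
```

```bash
cat > chk.py <<'E'
from loc import *
import sys
c=cam('top');H=hsv(c);h,s,v=H[...,0],H[...,1],H[...,2]
m=(h>12)&(h<33)&(s>70)&(v>60)
for A,ce,_ in blobs(m,15):
    if A<150 : 
        print('brass?',A,ce.round(0),onz(c,*ce,.026)[:2].round(4),onz(c,*ce,.05)[:2].round(4))
cv2.imwrite('pics/'+sys.argv[1],cv2.resize(c['color'][130:320,120:470,::-1],(800,434)))
print(monitor.get_obs()['eef_pos'])
E
python3 chk.py v7.png
```

```text
brass? 67 [542.  92.] [ 0.9435 -0.6549] [ 0.9341 -0.6387]
brass? 43 [115. 107.] [0.8606 0.5507] [0.853 0.541]
brass? 52 [166. 174.] [0.6771 0.3979] [0.6735 0.3915]
brass? 60 [114. 177.] [0.6647 0.5409] [0.6614 0.5314]
brass? 50 [194. 220.] [0.5535 0.3151] [0.5526 0.3105]
brass? 59 [235. 242.] [0.4962 0.2053] [0.4965 0.203 ]
brass? 60 [415. 250.] [ 0.486  -0.2813] [ 0.4866 -0.2731]
brass? 39 [171. 283.] [0.3847 0.3718] [0.3874 0.366 ]
brass? 40 [222. 284.] [0.3841 0.2341] [0.3868 0.2312]
[0.48306909 0.0541688  0.22350111]
```

Call:
{"op": "move_arm", "data": {
  "moves": [
    [[0.015,0.055,0,0,0],[0.03,0.11,0,0,0],[0.045,0.165,0,0,0],[0.06,0.22,-0.03,0,0],[0.066,0.261,-0.06,0,0]]
  ]
}}

```text
clock: 12.02
eef_pos: [0.5489, 0.3093, 0.1628]
tool_rot: [-0.014, 1.0, 0.0, 0.0]
ft_force: [0.4, -0.3, 0.5]
grip_width: -0.0001
grasp_force: 0.0
```

Call:
{"op": "move_arm", "data": {
  "moves": [
    [[0,0,-0.05,0,0],[0,0,-0.1,0,0],[0,0,-0.128,0,0],[0,0,-0.135,0,0],[0,0,-0.14,0,0]]
  ]
}}

```text
clock: 12.65
eef_pos: [0.5486, 0.3072, 0.0245]
tool_rot: [-0.014, 1.0, 0.0, 0.0]
ft_force: [1.0, -0.2, -0.1]
grip_width: -0.0
grasp_force: 0.2
```

Call:
{"op": "move_arm", "data": {
  "moves": [
    [[0,0,0.005,0,0],[0,0.007,0.005,0,0],[0,0.007,-0.001,0,0],[0,0.007,-0.004,0,0],[0,0.007,-0.006,0,0]]
  ]
}}

```text
clock: 13.28
eef_pos: [0.5498, 0.3153, 0.0215]
tool_rot: [-0.014, 1.0, 0.001, 0.002]
ft_force: [-1.8, -1.3, 18.2]
grip_width: -0.0
grasp_force: 9.0
```

Call:
{"op": "move_arm", "data": {
  "moves": [
    [[0,0,-0.001,0,0],[0,0,-0.001,0,0],[0,0,0.05,0,0],[-0.035,0,0.1,0,60],[-0.051,0,0.1,0,60]]
  ]
}}

```text
clock: 13.9
eef_pos: [0.4981, 0.3158, 0.1231]
tool_rot: [-0.014, 1.0, 0.002, 0.003]
ft_force: [-0.0, -0.1, 0.4]
grip_width: 0.0358
grasp_force: 0.0
```

```bash
python3 - <<'E'
from loc import *
d=cam('side');print(monitor.get_obs()['eef_pos'])
cv2.imwrite('pics/v8.png',cv2.resize(d['color'][230:350,230:350,::-1],(480,480)))
E
```

```text
[0.49498656 0.31491608 0.12078546]
```

View pics/v8.png

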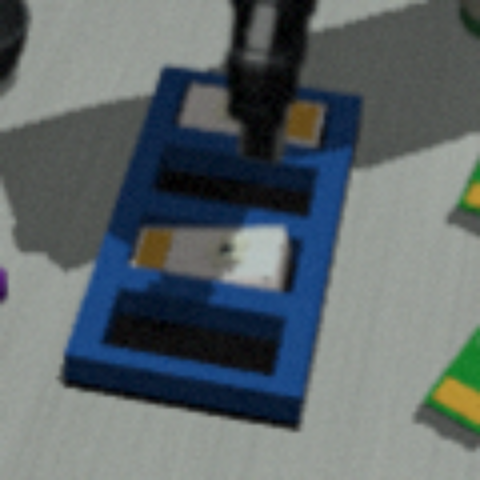

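Block B appears rocked at crop (215,255): its plain end has lit up on the right. The press height also fits. Pinching it.

Call:
{"op": "move_arm", "data": {
  "moves": [
    [[0.003,0,-0.03,0,62],[0.003,0,-0.06,0,62],[0.003,0,-0.083,0,62],[0.003,0,-0.091,0,62],[0.003,0,-0.091,0,62]]
  ]
}}

```text
clock: 14.58
eef_pos: [0.4995, 0.3139, 0.0266]
tool_rot: [-0.014, 1.0, -0.001, -0.001]
ft_force: [-0.2, 0.2, 0.7]
grip_width: 0.053
grasp_force: 0.0
```

Call:
{"op": "move_arm", "data": {
  "moves": [
    [[0,0,-0.001,0,30],[0,0,-0.001,0,5],[0,0,-0.001,0,5],[0,0,-0.001,0,5]]
  ]
}}

```text
clock: 15.08
eef_pos: [0.5004, 0.3147, 0.0273]
tool_rot: [-0.014, 1.0, 0.0, 0.001]
ft_force: [-0.6, -0.9, 4.4]
grip_width: 0.0312
grasp_force: 59.7
```

Call:
{"op": "move_arm", "data": {
  "moves": [
    [[0,0,0.01,0,5],[0,0,0.03,0,5],[0,0,0.08,0,5],[0,0,0.14,0,5],[0,-0.03,0.19,0,5]]
  ]
}}

```text
clock: 15.7
eef_pos: [0.4998, 0.2856, 0.2185]
tool_rot: [-0.015, 1.0, 0.001, 0.001]
ft_force: [1.1, -0.3, -1.7]
grip_width: 0.0313
grasp_force: 60.0
```

Call:
{"op": "move_arm", "data": {
  "moves": [
    [[-0.01,-0.055,0.005,0,5],[-0.02,-0.11,0.005,0,5],[-0.03,-0.165,0.005,0,5],[-0.04,-0.22,0.005,0,5],[-0.05,-0.275,0.005,0,5]]
  ]
}}

```text
clock: 16.32
eef_pos: [0.4489, 0.0077, 0.2214]
tool_rot: [-0.014, 1.0, -0.0, -0.0]
ft_force: [0.7, -0.6, -2.0]
grip_width: 0.0312
grasp_force: 60.1
```

Call:
{"op": "move_arm", "data": {
  "moves": [
    [[-0.005,-0.055,0,0,5],[-0.01,-0.11,0,0,5],[-0.013,-0.165,0,0,5],[-0.013,-0.215,0,0,5],[-0.013,-0.225,0,0,5]]
  ]
}}

```text
clock: 16.95
eef_pos: [0.4362, -0.2183, 0.2212]
tool_rot: [-0.012, 1.0, -0.0, -0.0]
ft_force: [0.4, 0.9, -2.4]
grip_width: 0.0316
grasp_force: 60.2
```

Call:
{"op": "move_arm", "data": {
  "moves": [
    [[0,0,-0.06,0,5],[0,0,-0.12,0,5],[0,0,-0.15,0,5],[0,0,-0.165,0,5],[0,0,-0.167,0,5]]
  ]
}}

```text
clock: 17.58
eef_pos: [0.4368, -0.215, 0.0541]
tool_rot: [-0.014, 1.0, 0.0, -0.001]
ft_force: [0.4, 0.3, -1.8]
grip_width: 0.0315
grasp_force: 60.3
```

Call:
{"op": "move_arm", "data": {
  "moves": [
    [[0,0,-0.001,0,5],[0,0,-0.003,0,5],[0,0,-0.003,0,5]]
  ]
}}

```text
clock: 17.95
eef_pos: [0.4375, -0.2159, 0.0522]
tool_rot: [-0.014, 1.0, -0.0, 0.001]
ft_force: [0.9, 0.0, -1.8]
grip_width: 0.0314
grasp_force: 60.3
```

Call:
{"op": "move_arm", "data": {
  "moves": [
    [[0,0,-0.001,0,5],[0,0,-0.001,0,5]]
  ]
}}

```text
clock: 18.2
eef_pos: [0.4369, -0.216, 0.0514]
tool_rot: [-0.014, 1.0, -0.0, 0.0]
ft_force: [-3.1, 0.6, 4.6]
grip_width: 0.0315
grasp_force: 61.3
```

Contact. I'll release, then press the plain end gently.

Call:
{"op": "move_arm", "data": {
  "moves": [
    [[0,0,0,0,60],[0,0,0,0,60],[0,0,0.003,0,60],[0,0,0.03,0,60],[-0.007,0,0.05,0,0]]
  ]
}}

```text
clock: 18.82
eef_pos: [0.4305, -0.2158, 0.1013]
tool_rot: [-0.014, 1.0, -0.0, 0.0]
ft_force: [-0.1, 0.0, 0.2]
grip_width: 0.0343
grasp_force: 0.0
```

Call:
{"op": "move_arm", "data": {
  "moves": [
    [[0,0,0,0,0],[0,0,-0.02,0,0],[0,0,-0.035,0,0],[0,0,-0.043,0,0],[0,0,-0.047,0,0]]
  ]
}}

```text
clock: 19.45
eef_pos: [0.4296, -0.2154, 0.0525]
tool_rot: [-0.014, 1.0, 0.0, -0.001]
ft_force: [0.1, -0.2, 0.7]
grip_width: 0.0002
grasp_force: 0.0
```

Call:
{"op": "move_arm", "data": {
  "moves": [
    [[0,0,-0.002,0,0],[0,0,-0.002,0,0]]
  ]
}}

```text
clock: 19.7
eef_pos: [0.4302, -0.2158, 0.0516]
tool_rot: [-0.014, 1.0, -0.0, 0.0]
ft_force: [0.0, -0.3, -0.6]
grip_width: -0.0
grasp_force: 0.0
```

Call:
{"op": "move_arm", "data": {
  "moves": [
    [[0,0,0.05,0,0],[0,0.02,0.11,0,0],[0.01,0.07,0.15,0,0],[0.02,0.125,0.16,0,0],[0.03,0.18,0.16,0,0]]
  ]
}}

```text
clock: 20.32
eef_pos: [0.4614, -0.0343, 0.2139]
tool_rot: [-0.014, 1.0, -0.0, 0.003]
ft_force: [0.8, -0.7, -1.7]
grip_width: 0.0003
grasp_force: 0.0
```

Call:
{"op": "move_arm", "data": {
  "moves": [
    [[0.01,0.055,0,0,0],[0.02,0.1,0,0,0],[0.02,0.1,0,0,0]]
  ]
}}

```text
clock: 20.7
eef_pos: [0.4805, 0.0672, 0.2118]
tool_rot: [-0.017, 1.0, 0.0, 0.001]
ft_force: [-1.0, 0.1, -0.3]
grip_width: 0.0
grasp_force: 0.0
```

```bash
python3 chk.py v9.png
```

```text
brass? 68 [542.  92.] [ 0.9435 -0.6555] [ 0.9342 -0.6392]
brass? 43 [115. 107.] [0.8606 0.5507] [0.853 0.541]
brass? 52 [166. 174.] [0.6771 0.3979] [0.6735 0.3915]
brass? 59 [114. 177.] [0.6647 0.5411] [0.6614 0.5317]
brass? 59 [235. 242.] [0.4962 0.2053] [0.4965 0.203 ]
brass? 63 [394. 249.] [ 0.4876 -0.2237] [ 0.4881 -0.2167]
brass? 60 [415. 250.] [ 0.486  -0.2813] [ 0.4866 -0.2731]
brass? 39 [171. 283.] [0.3847 0.3718] [0.3874 0.366 ]
brass? 40 [223. 284.] [0.3844 0.2338] [0.3872 0.231 ]
[0.4800379  0.06558381 0.21169085]
```

View pics/v9.png

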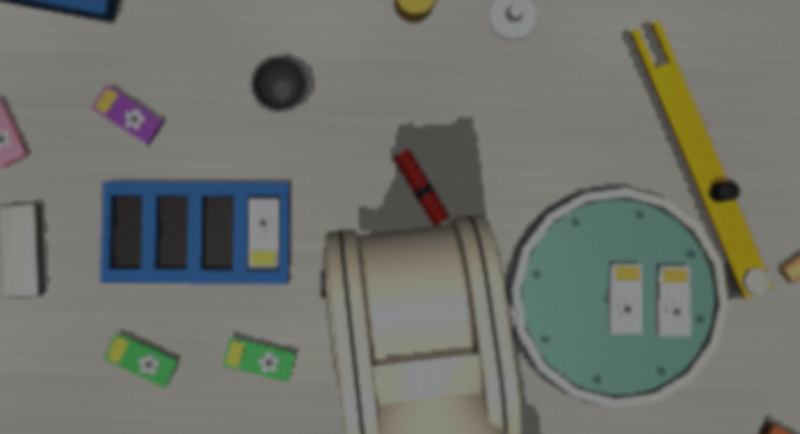

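Two blocks lie flat on the disc at (627,298) and (675,300). Block C is still in its pocket at (263,232), brass towards the robot. I'll go and press it.

Call:
{"op": "move_arm", "data": {
  "moves": [
    [[0.01,0.055,0,0,0],[0.02,0.11,0,0,0],[0.0205,0.14,-0.04,0,0],[0.0205,0.14,-0.1,0,0],[0.0205,0.14,-0.14,0,0]]
  ]
}}

```text
clock: 21.38
eef_pos: [0.4994, 0.2028, 0.0691]
tool_rot: [-0.013, 1.0, -0.001, -0.001]
ft_force: [0.6, -0.4, 0.1]
grip_width: 0.0001
grasp_force: 0.0
```

Call:
{"op": "move_arm", "data": {
  "moves": [
    [[0,0,-0.03,0,0],[0,0,-0.038,0,0],[0,0,-0.038,0,0]]
  ]
}}

```text
clock: 21.75
eef_pos: [0.5008, 0.2035, 0.0338]
tool_rot: [-0.013, 1.0, -0.0, 0.0]
ft_force: [-0.9, -0.4, 0.2]
grip_width: 0.0001
grasp_force: 0.0
```

Call:
{"op": "move_arm", "data": {
  "moves": [
    [[0,0.002,-0.005,0,0],[0,0.002,-0.009,0,0],[0,0.002,-0.012,0,0],[0,0.002,-0.013,0,0]]
  ]
}}

```text
clock: 22.25
eef_pos: [0.5003, 0.2063, 0.0203]
tool_rot: [-0.014, 1.0, -0.0, 0.0]
ft_force: [-0.3, -0.3, -0.7]
grip_width: -0.0001
grasp_force: 0.0
```

Call:
{"op": "move_arm", "data": {
  "moves": [
    [[0,0,-0.001,0,0],[0,0,0.05,0,0],[0.03,0,0.09,0,60],[0.047,0,0.09,0,60],[0.047,0,0.08,0,60]]
  ]
}}

```text
clock: 22.88
eef_pos: [0.5497, 0.2067, 0.1014]
tool_rot: [-0.014, 1.0, 0.001, 0.002]
ft_force: [-0.9, -0.5, -0.5]
grip_width: 0.0508
grasp_force: 0.0
```

```bash
python3 - <<'E'
from loc import *
d=cam('side');print(monitor.get_obs()['eef_pos'])
cv2.imwrite('pics/v10.png',cv2.resize(d['color'][230:350,230:350,::-1],(480,480)))
E
```

```text
[0.54667568 0.20583631 0.09820771]
```

View pics/v10.png

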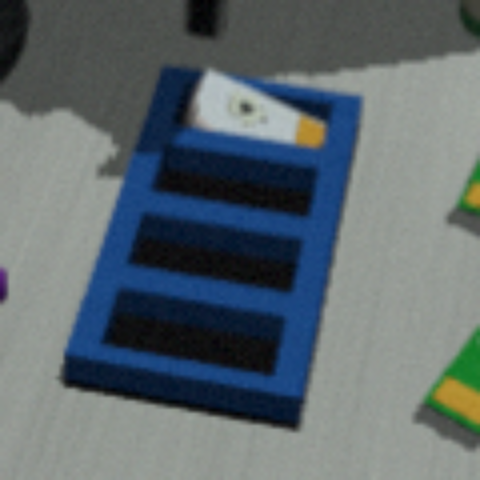

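Block C is rocked, with its plain end up at crop (210,100) and its brass end at (312,132). Pinching it.

Call:
{"op": "move_arm", "data": {
  "moves": [
    [[0,0,-0.03,0,62],[0,0,-0.055,0,62],[0,0,-0.066,0,62],[0,0,-0.07,0,62],[0,0,-0.07,0,62]]
  ]
}}

```text
clock: 23.55
eef_pos: [0.5474, 0.2064, 0.0306]
tool_rot: [-0.014, 1.0, 0.0, 0.0]
ft_force: [0.6, 0.7, 0.1]
grip_width: 0.0526
grasp_force: 0.0
```

Call:
{"op": "move_arm", "data": {
  "moves": [
    [[0,0,0,0,30],[0,0,0,0,5],[0,0,0,0,5],[0,0,0,0,5]]
  ]
}}

```text
clock: 24.05
eef_pos: [0.5486, 0.2068, 0.0315]
tool_rot: [-0.014, 1.0, 0.0, 0.001]
ft_force: [1.3, 0.1, 4.5]
grip_width: 0.0311
grasp_force: 59.6
```

Call:
{"op": "move_arm", "data": {
  "moves": [
    [[0,0,0.01,0,5],[0,0,0.03,0,5],[0,0,0.08,0,5],[0,0,0.14,0,5],[0,-0.03,0.19,0,5]]
  ]
}}

```text
clock: 24.68
eef_pos: [0.5467, 0.1773, 0.222]
tool_rot: [-0.015, 1.0, 0.0, -0.0]
ft_force: [1.3, 0.4, -2.0]
grip_width: 0.0314
grasp_force: 60.7
```

Call:
{"op": "move_arm", "data": {
  "moves": [
    [[-0.01,-0.055,0.005,0,5],[-0.02,-0.11,0.005,0,5],[-0.03,-0.165,0.005,0,5],[-0.04,-0.22,0.005,0,5],[-0.05,-0.275,0.005,0,5]]
  ]
}}

```text
clock: 25.3
eef_pos: [0.4957, -0.1001, 0.2249]
tool_rot: [-0.014, 1.0, 0.0, -0.001]
ft_force: [1.6, 0.0, -1.8]
grip_width: 0.0311
grasp_force: 60.7
```

Call:
{"op": "move_arm", "data": {
  "moves": [
    [[-0.01,-0.045,0,0,5],[-0.015,-0.056,0,0,5],[-0.015,-0.058,0,0,5],[-0.015,-0.058,-0.06,0,5],[-0.015,-0.058,-0.12,0,5]]
  ]
}}

```text
clock: 25.92
eef_pos: [0.4836, -0.1554, 0.1049]
tool_rot: [-0.015, 1.0, -0.0, 0.001]
ft_force: [1.4, -0.4, -2.7]
grip_width: 0.0312
grasp_force: 60.7
```

```bash
python3 -c "
from h import *;print(monitor.get_obs())" | grep -E "eef|grip|ft_f"
```

```text
-2.29137833e-02,  5.92256110e-04]), 'eef_pos': array([ 0.48357586, -0.15543444,  0.10487543]), 'tool_rot': array([-1.49964723e-02,  9.99886489e-01, -1.50178049e-04,  1.44634397e-03]), 'ft_force': array([ 1.44068936, -0.36849375, -2.68127611]), 'ft_torque': array([ 0.0102713 , -0.09823268,  0.01140595]), 'grasp_force': 60.657120792602655, 'grip_width': 0.031206714307089926}
```

Call:
{"op": "move_arm", "data": {
  "moves": [
    [[0,0,-0.03,0,5],[0,0,-0.042,0,5],[0,0,-0.047,0,5],[0,0,-0.047,0,5]]
  ]
}}

```text
clock: 26.42
eef_pos: [0.4835, -0.1566, 0.0595]
tool_rot: [-0.014, 1.0, -0.0, 0.001]
ft_force: [0.2, -0.4, -1.8]
grip_width: 0.0312
grasp_force: 60.7
```

Call:
{"op": "move_arm", "data": {
  "moves": [
    [[0,0,-0.001,0,5],[0,0,-0.002,0,5],[0,0,-0.002,0,5]]
  ]
}}

```text
clock: 26.8
eef_pos: [0.4826, -0.1568, 0.0568]
tool_rot: [-0.014, 1.0, -0.0, 0.0]
ft_force: [1.5, 0.9, -1.3]
grip_width: 0.0312
grasp_force: 60.8
```

Call:
{"op": "move_arm", "data": {
  "moves": [
    [[0,0,-0.001,0,5],[0,0,-0.0015,0,5],[0,0,-0.0015,0,5]]
  ]
}}

```text
clock: 27.18
eef_pos: [0.4833, -0.1569, 0.0556]
tool_rot: [-0.014, 1.0, -0.0, 0.001]
ft_force: [1.1, 0.6, 2.7]
grip_width: 0.0315
grasp_force: 61.7
```

Call:
{"op": "move_arm", "data": {
  "moves": [
    [[0,0,-0.001,0,5],[0,0,-0.001,0,5]]
  ]
}}

```text
clock: 27.42
eef_pos: [0.4838, -0.1568, 0.055]
tool_rot: [-0.014, 1.0, -0.0, 0.002]
ft_force: [2.0, 2.0, 6.8]
grip_width: 0.0312
grasp_force: 62.4
```

Contact. I'll release and press the plain end (+x side).

Call:
{"op": "move_arm", "data": {
  "moves": [
    [[0,0,0,0,60],[0,0,0,0,60],[0,0,0.003,0,60],[0,0,0.03,0,60],[0.007,0,0.046,0,0]]
  ]
}}

```text
clock: 28.05
eef_pos: [0.4892, -0.1567, 0.1007]
tool_rot: [-0.014, 1.0, -0.0, -0.0]
ft_force: [0.8, -0.1, -0.6]
grip_width: 0.0343
grasp_force: 0.0
```

Call:
{"op": "move_arm", "data": {
  "moves": [
    [[0,0,0,0,0],[0,0,-0.02,0,0],[0,0,-0.035,0,0],[0,0,-0.043,0,0],[0,0,-0.048,0,0]]
  ]
}}

```text
clock: 28.68
eef_pos: [0.4888, -0.1565, 0.051]
tool_rot: [-0.014, 1.0, 0.0, -0.001]
ft_force: [-0.0, -0.5, -0.1]
grip_width: -0.0001
grasp_force: 0.0
```

Call:
{"op": "move_arm", "data": {
  "moves": [
    [[0,0,-0.001,0,0],[0,0,0.05,0,0],[0,0,0.1,0,0],[0,0.05,0.13,0,0],[0,0.1,0.13,0,0]]
  ]
}}

```text
clock: 29.3
eef_pos: [0.4919, -0.0564, 0.1857]
tool_rot: [-0.013, 1.0, -0.0, 0.004]
ft_force: [0.4, 0.9, 0.1]
grip_width: 0.0004
grasp_force: 0.0
```

Call:
{"op": "move_arm", "data": {
  "moves": [
    [[0.01,0.06,0,0,0],[0.01,0.12,0,0,0],[0.01,0.12,0,0,0]]
  ]
}}

```text
clock: 29.68
eef_pos: [0.4994, 0.0672, 0.1824]
tool_rot: [-0.017, 1.0, 0.0, 0.001]
ft_force: [-0.2, -0.5, -0.5]
grip_width: -0.0001
grasp_force: 0.0
```

```bash
python3 chk.py v11.png; python3 - <<'E'
from loc import *
d=cam('side')
t=cv2.imread('pics/v11.png')
cv2.imwrite('pics/v11b.png',np.hstack([cv2.resize(d['color'][130:210,290:390,::-1],(400,320)),cv2.resize(t[150:430,480:800],(366,320))]))
E
```

```text
brass? 67 [542.  92.] [ 0.9435 -0.6549] [ 0.9341 -0.6387]
brass? 43 [115. 107.] [0.8606 0.5507] [0.853 0.541]
brass? 52 [166. 174.] [0.6771 0.3979] [0.6735 0.3915]
brass? 59 [114. 177.] [0.6646 0.5411] [0.6613 0.5316]
brass? 63 [394. 249.] [ 0.4876 -0.2237] [ 0.4881 -0.2167]
brass? 61 [415. 250.] [ 0.486  -0.2811] [ 0.4865 -0.2729]
brass? 62 [372. 270.] [ 0.4302 -0.1644] [ 0.4319 -0.1586]
brass? 40 [171. 283.] [0.385  0.3718] [0.3877 0.366 ]
brass? 38 [222. 284.] [0.3843 0.234 ] [0.3871 0.2312]
[0.49938346 0.06514244 0.18230519]
```

View pics/v11b.png

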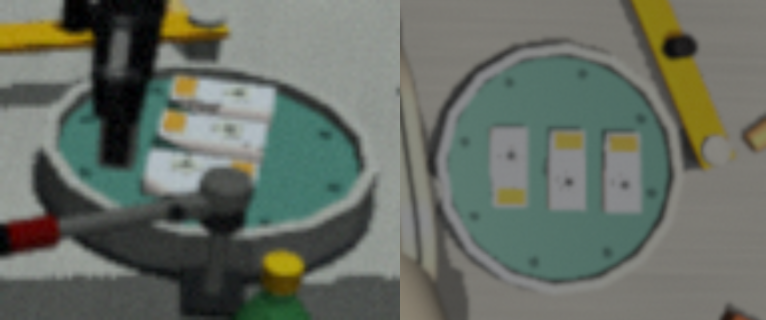

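All three blocks lie flat in a row on the disc: top crop (508,167), (567,170), (622,172). Next is the bridge knob.

Call:
{"op": "move_arm", "data": {
  "moves": [
    [[0.012,-0.055,0,0,0],[0.024,-0.11,0,0,0],[0.036,-0.165,0,0,0],[0.05,-0.22,0,0,0],[0.062,-0.275,0,0,70]]
  ]
}}

```text
clock: 30.4
eef_pos: [0.5607, -0.2158, 0.1821]
tool_rot: [-0.012, 1.0, -0.0, 0.0]
ft_force: [0.8, -0.2, 0.9]
grip_width: 0.0168
grasp_force: 0.0
```

Call:
{"op": "move_arm", "data": {
  "moves": [
    [[0.012,-0.05,0,0,70],[0.022,-0.1,0,0,70],[0.022,-0.101,0,0,70],[0.022,-0.101,-0.04,0,70],[0.022,-0.101,-0.06,0,70]]
  ]
}}

```text
clock: 31.02
eef_pos: [0.5812, -0.3132, 0.1199]
tool_rot: [-0.013, 1.0, 0.001, -0.001]
ft_force: [-0.2, -0.8, -0.4]
grip_width: 0.0598
grasp_force: 0.0
```

```bash
python3 - <<'E'
from loc import *
print(monitor.get_obs()['eef_pos'])
for n in('top','side'):
  c=cam(n); u,v=proj(c,[.583,-.310,.103]);print(n,u,v); u,v=int(u),int(v)
  im=c['color'][v-40:v+40,u-50:u+50,::-1]
  a=cv2.resize(im,(400,320)) if n=='top' else np.hstack([a,cv2.resize(im,(400,320))])
cv2.imwrite('pics/v12.png',a)
E
```

```text
[ 0.58117064 -0.31316808  0.11987874]
top 436.5666156200774 213.14754144160116
side 309.31753522238284 126.64783313818481
```

View pics/v12.png

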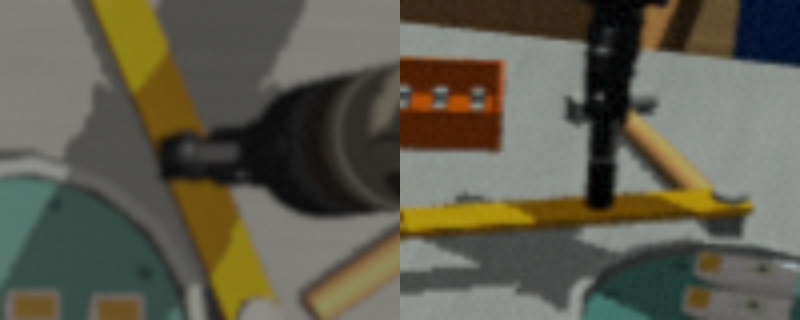

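The gripper stands over the knob: side crop (600,195), top crop (185,155). I'll lower and pinch.

Call:
{"op": "move_arm", "data": {
  "moves": [
    [[0.001,0.002,-0.02,0,70],[0.001,0.002,-0.04,0,70],[0.001,0.002,-0.04,0,40],[0.001,0.002,-0.04,0,5],[0.001,0.002,-0.04,0,5]]
  ]
}}

```text
clock: 31.75
eef_pos: [0.5843, -0.3119, 0.0839]
tool_rot: [-0.014, 1.0, -0.001, 0.0]
ft_force: [-4.3, -1.7, 4.4]
grip_width: 0.0217
grasp_force: 58.7
```

Call:
{"op": "move_arm", "data": {
  "moves": [
    [[0,0,0,0,5],[0,0,0,0,5]]
  ]
}}

```text
clock: 32.0
eef_pos: [0.5843, -0.3118, 0.0839]
tool_rot: [-0.014, 1.0, -0.001, 0.0]
ft_force: [-5.4, -2.7, 6.3]
grip_width: 0.0218
grasp_force: 59.1
```

Call:
{"op": "move_arm", "data": {
  "moves": [
    [[-0.007,0.013,0,0,5],[-0.0165,0.0255,0,0,5],[-0.0275,0.0365,0,0,5],[-0.04,0.0455,0,0,5],[-0.0535,0.053,0,0,5]]
  ]
}}

```text
clock: 32.62
eef_pos: [0.5359, -0.2575, 0.0839]
tool_rot: [-0.015, 1.0, -0.001, 0.006]
ft_force: [10.0, -1.5, -3.2]
grip_width: 0.0215
grasp_force: 59.5
```

Call:
{"op": "move_arm", "data": {
  "moves": [
    [[0,0,0,0,5],[0,0,0,0,5]]
  ]
}}

```text
clock: 32.88
eef_pos: [0.5333, -0.2563, 0.0838]
tool_rot: [-0.015, 1.0, 0.001, 0.003]
ft_force: [1.9, 5.9, 7.4]
grip_width: 0.0213
grasp_force: 60.4
```

Call:
{"op": "move_arm", "data": {
  "moves": [
    [[-0.0145,0.0055,0,0,5],[-0.029,0.008,0,0,5],[-0.041,0.009,0,0,5],[-0.051,0.009,0,0,5],[-0.051,0.009,0,0,5]]
  ]
}}

```text
clock: 33.5
eef_pos: [0.4894, -0.249, 0.0834]
tool_rot: [-0.015, 1.0, 0.0, 0.01]
ft_force: [22.1, 1.9, -9.3]
grip_width: 0.0045
grasp_force: 11.1
```

Call:
{"op": "move_arm", "data": {
  "moves": [
    [[-0.005,-0.0003,0,0,5],[-0.01,-0.001,0,0,5],[-0.01,-0.001,0,0,5]]
  ]
}}

```text
clock: 33.88
eef_pos: [0.4892, -0.2491, 0.0839]
tool_rot: [-0.017, 1.0, 0.001, 0.019]
ft_force: [45.5, 6.9, -25.9]
grip_width: 0.0045
grasp_force: 22.3
```

Call:
{"op": "move_arm", "data": {
  "moves": [
    [[0.01,0.001,0,0,5],[0.015,0.001,0,0,5],[0.03,0.001,0.02,0,0],[0.07,0.03,0.07,0,0],[0.09,0.08,0.1,0,0]]
  ]
}}

```text
clock: 34.5
eef_pos: [0.559, -0.1754, 0.1798]
tool_rot: [-0.012, 1.0, -0.0, 0.0]
ft_force: [0.4, 0.2, -1.1]
grip_width: 0.0001
grasp_force: 0.0
```

Call:
{"op": "move_arm", "data": {
  "moves": [
    [[0.02,0.05,0,0,0],[0.04,0.1,0,0,0],[0.06,0.15,0,0,0],[0.06,0.2,0,0,0],[0.06,0.2,0,0,0]]
  ]
}}

```text
clock: 35.12
eef_pos: [0.6172, 0.029, 0.1777]
tool_rot: [-0.017, 1.0, 0.0, -0.001]
ft_force: [-0.4, -0.8, 0.2]
grip_width: -0.0002
grasp_force: 0.0
```

```bash
python3 - <<'E'
from loc import *
print(monitor.get_obs()['eef_pos'])
c=cam('top');H=hsv(c);h,s,v=H[...,0],H[...,1],H[...,2]
R1=np.zeros(h.shape,bool);R1[130:310,330:460]=1
for A,ce,mm in blobs(R1&(h>22)&(h<33)&(s>150),100): print('bridge',A,[tuple(onz(c,*q,.065)[:2].round(3)) for q in cv2.boxPoints(rect(mm))])
for A,ce,mm in blobs(R1&(v<35),20): print('dark',A,ce,onz(c,*ce,.103)[:2])
for A,ce,mm in blobs(((h<6)|(h>174))&(s>150)&(v>70),30): print('red',A,onz(c,*ce,.086)[:2])
im=c['color'][120:320,270:470,::-1]
cv2.imwrite('pics/v13.png',cv2.resize(im,(600,600),interpolation=cv2.INTER_CUBIC))
E
```

```text
[0.61720269 0.0290046  0.17772595]
bridge 409 [(np.float64(0.491), np.float64(-0.26)), (np.float64(0.501), np.float64(-0.353)), (np.float64(0.463), np.float64(-0.356)), (np.float64(0.453), np.float64(-0.263))]
bridge 372 [(np.float64(0.488), np.float64(-0.173)), (np.float64(0.499), np.float64(-0.255)), (np.float64(0.451), np.float64(-0.26)), (np.float64(0.44), np.float64(-0.179))]
dark 51 [411.05882353 258.07843137] [ 0.46854695 -0.24450527]
red 33 [0.82166551 0.41112473]
red 35 [ 0.25046534 -0.63589687]
```

View pics/v13.png

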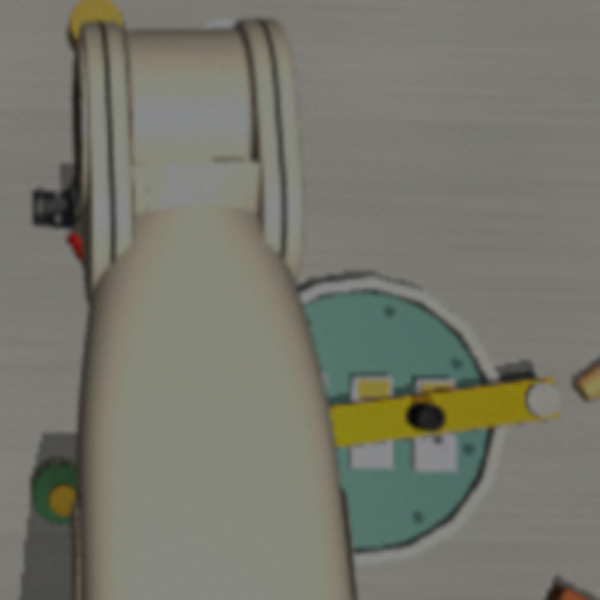

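The bridge lies across the disc between the knob (425,416) and the pivot (543,400), and the arm hides the fork. I'll move aside and measure it.

Call:
{"op": "move_arm", "data": {
  "moves": [
    [[-0.02,0.06,0,0,0],[-0.04,0.11,0,0,0],[-0.05,0.16,0,0,0],[-0.06,0.21,0,0,0],[-0.06,0.21,0,0,0]]
  ]
}}

```text
clock: 35.8
eef_pos: [0.5571, 0.2373, 0.1784]
tool_rot: [-0.016, 1.0, -0.0, -0.0]
ft_force: [0.1, -0.8, 0.7]
grip_width: -0.0006
grasp_force: 0.0
```

```bash
python3 - <<'E'
from loc import *
print(monitor.get_obs()['eef_pos'])
c=cam('top');H=hsv(c);h,s,v=H[...,0],H[...,1],H[...,2]
R1=np.zeros(h.shape,bool);R1[200:310,325:460]=1
m=R1&(h>24)&(h<33)&(s>175)
for A,ce,mm in blobs(m,60):
  print('bridge',A,ce.round(1),[tuple(onz(c,*q,.065)[:2].round(4)) for q in cv2.boxPoints(rect(mm))])
for u in range(340,455,10):
  r=np.where(m[:,u])[0]
  if len(r): print(u,r.min(),r.max(),onz(c,u,r.min(),.065)[:2].round(4),onz(c,u,r.max(),.065)[:2].round(4))
for A,ce,mm in blobs(((h<6)|(h>174))&(s>150)&(v>70),30): print('red',A,onz(c,*ce,.086)[:2],ce)
im=c['color'][130:310,280:470,::-1]
cv2.imwrite('pics/v14.png',cv2.resize(im,(632,600),interpolation=cv2.INTER_CUBIC))
E
```

```text
[0.55710181 0.23725143 0.17836872]
bridge 359 [430.6 254.9] [(np.float64(0.4849), np.float64(-0.2641)), (np.float64(0.4994), np.float64(-0.3466)), (np.float64(0.4665), np.float64(-0.3519)), (np.float64(0.4521), np.float64(-0.2696))]
bridge 760 [377.  262.2] [(np.float64(0.4584), np.float64(-0.0816)), (np.float64(0.4837), np.float64(-0.2531)), (np.float64(0.4492), np.float64(-0.2578)), (np.float64(0.4242), np.float64(-0.0866))]
350 260 271 [ 0.4588 -0.0975] [ 0.4305 -0.0979]
360 258 270 [ 0.4645 -0.1235] [ 0.4336 -0.1238]
370 257 270 [ 0.4676 -0.1495] [ 0.4342 -0.1498]
380 256 268 [ 0.4707 -0.1756] [ 0.4398 -0.1759]
390 255 266 [ 0.4738 -0.2017] [ 0.4455 -0.202 ]
400 253 265 [ 0.4795 -0.228 ] [ 0.4486 -0.2282]
410 263 263 [ 0.4542 -0.2544] [ 0.4542 -0.2544]
420 251 262 [ 0.4858 -0.2807] [ 0.4573 -0.2808]
430 250 261 [ 0.4889 -0.3073] [ 0.4604 -0.3073]
440 247 259 [ 0.4972 -0.3339] [ 0.466  -0.3339]
red 33 [0.82166551 0.41112473] [157.90909091 115.3030303 ]
red 124 [0.59845301 0.03715594] [299.56451613 204.14516129]
red 93 [0.55801693 0.01161288] [309.2688172  220.23655914]
red 35 [ 0.25046534 -0.63589687] [555.85714286 344.71428571]
```

The bridge bar runs at 98.4°, matching the frame axis, so it is home with the fork at the nut. Now the wrench: I'll bring the shut fingers to the +y side of the grip.

Call:
{"op": "move_arm", "data": {
  "moves": [
    [[-0.002,-0.055,0,0,0],[-0.004,-0.11,0,0,0],[-0.005,-0.163,0,0,0],[-0.005,-0.163,-0.05,0,0],[-0.005,-0.163,-0.1,0,0]]
  ]
}}

```text
clock: 36.48
eef_pos: [0.5536, 0.0687, 0.0786]
tool_rot: [-0.011, 1.0, -0.0, 0.001]
ft_force: [0.9, -0.2, -0.2]
grip_width: 0.0001
grasp_force: 0.0
```

Call:
{"op": "move_arm", "data": {
  "moves": [
    [[0,0,-0.008,0,0],[0.005,-0.011,-0.008,0,0],[0.01,-0.02,-0.008,0,0],[0.015,-0.028,-0.008,0,0],[0.02,-0.036,-0.008,0,0]]
  ]
}}

```text
clock: 37.1
eef_pos: [0.5742, 0.0367, 0.0722]
tool_rot: [-0.014, 1.0, 0.001, 0.001]
ft_force: [0.4, 2.5, 1.5]
grip_width: -0.0001
grasp_force: 1.0
```

Call:
{"op": "move_arm", "data": {
  "moves": [
    [[0.005,-0.009,0,0,0],[0.009,-0.018,0,0,0],[0.013,-0.027,0,0,0],[0.017,-0.036,0,0,0],[0.021,-0.045,0,0,0]]
  ]
}}

```text
clock: 37.72
eef_pos: [0.5932, -0.0091, 0.0703]
tool_rot: [-0.014, 1.0, -0.0, -0.001]
ft_force: [-2.2, 0.6, 0.4]
grip_width: 0.0
grasp_force: 0.9
```

Call:
{"op": "move_arm", "data": {
  "moves": [
    [[0.002,-0.007,0,0,0],[0.004,-0.014,0,0,0],[0.006,-0.021,0,0,0],[0.006,-0.021,0,0,0]]
  ]
}}

```text
clock: 38.22
eef_pos: [0.5968, -0.026, 0.0698]
tool_rot: [-0.015, 1.0, 0.004, -0.003]
ft_force: [-7.2, 12.0, 3.3]
grip_width: -0.0001
grasp_force: 6.1
```

Call:
{"op": "move_arm", "data": {
  "moves": [
    [[0.0,-0.004,0,0,0],[0,-0.004,0,0,0]]
  ]
}}

```text
clock: 38.48
eef_pos: [0.5972, -0.0293, 0.0699]
tool_rot: [-0.015, 1.0, 0.004, -0.003]
ft_force: [-6.4, 11.8, 2.9]
grip_width: 0.0
grasp_force: 6.3
```

Call:
{"op": "move_arm", "data": {
  "moves": [
    [[0.0,-0.004,0,0,0],[0,-0.004,0,0,0]]
  ]
}}

```text
clock: 38.72
eef_pos: [0.5976, -0.0331, 0.07]
tool_rot: [-0.015, 1.0, 0.004, -0.002]
ft_force: [-5.1, 13.0, 1.2]
grip_width: -0.0
grasp_force: 6.6
```

```bash
cat > hd.py <<'E'
from loc import *
c=cam('side');d=cam('top')
for n,c in (('side',c),('top',d)):
  H=hsv(c);h,s,v=H[...,0],H[...,1],H[...,2]
  for A,ce,mm in blobs(((h<6)|(h>174))&(s>150)&(v>60),25): print(n,'red',A,ce.round(1),onz(c,*ce,.086)[:2].round(4))
E
python3 hd.py
```

```text
side red 40 [273.7 168.9] [ 0.6384 -0.0622]
side red 52 [295.7 172.2] [ 0.5763 -0.0612]
side red 62 [123.8 291.6] [0.8118 0.4431]
top red 34 [158.  115.3] [0.8218 0.4109]
top red 43 [555.4 345. ] [ 0.2497 -0.6347]
```

Call:
{"op": "move_arm", "data": {
  "moves": [
    [[0.0,-0.004,0,0,0],[0.001,-0.008,0,0,0],[0.001,-0.012,0,0,0],[0.001,-0.012,0,0,0]]
  ]
}}

```text
clock: 39.33
eef_pos: [0.5982, -0.0445, 0.0699]
tool_rot: [-0.015, 1.0, 0.005, -0.003]
ft_force: [-5.4, 14.3, 3.0]
grip_width: -0.0001
grasp_force: 6.9
```

```bash
python3 hd.py; python3 - <<'E'
from loc import *
c=cam('side','sideB.png')
for n in('sideB','side0'):
  c['color']=cv2.imread('pics/%s.png'%n)[:,:,::-1].copy();H=hsv(c);h,s,v=H[...,0],H[...,1],H[...,2]
  m=((h<6)|(h>174))&(s>150)&(v>60);m[:,:200]=0;m[:130]=0;m[:,390:]=0;m[200:]=0
  ys,xs=np.where(m)
  P=np.array([onz(c,x,y,.086)[:2] for x,y in zip(xs,ys)])
  w=np.linalg.svd(P-P.mean(0))[2][0];print(n,P.mean(0),np.degrees(np.arctan2(w[1],w[0])))
q=cv2.imread('pics/sideB.png')[120:220,250:390];cv2.imwrite('pics/v15.png',cv2.resize(q,(784,560),interpolation=cv2.INTER_CUBIC))
E
```

```text
side red 36 [274.7 166.1] [ 0.6391 -0.077 ]
side red 48 [296.1 170.3] [ 0.577  -0.0711]
side red 60 [123.6 291.3] [0.8125 0.4425]
top red 33 [157.9 115.3] [0.8217 0.4111]
top red 43 [555.4 345. ] [ 0.2497 -0.6347]
sideB [ 0.60483744 -0.07301016] 174.3370137041835
side0 [0.57993639 0.02404925] 32.13720612311637
```

View pics/v15.png

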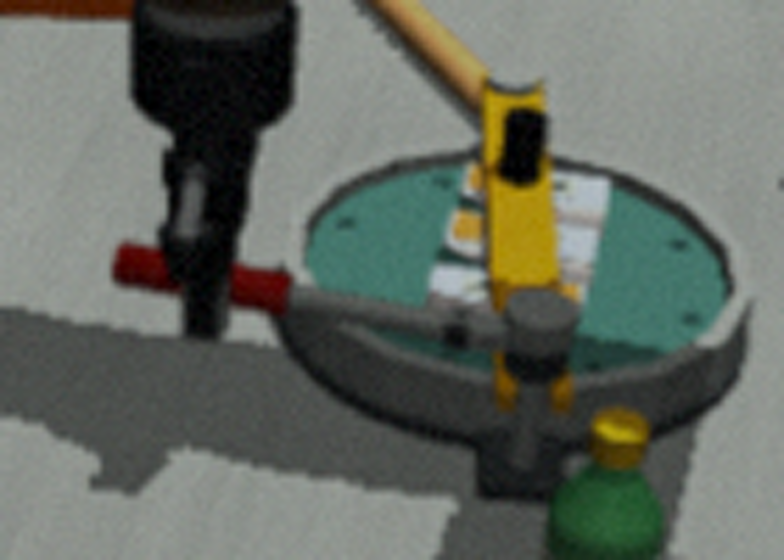

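The side view shows the handle bent at the hinge (crop (457,335)) and the fork round the stud. The estimated break-over is about 0.2 rad at constant force. I'll go 2 mm further for margin, then back off.

Call:
{"op": "move_arm", "data": {
  "moves": [
    [[0,-0.002,0,0,0],[0,-0.002,0,0,0],[-0.001,0.008,0,0,0],[-0.003,0.018,0,0,0],[-0.005,0.028,0,0,0]]
  ]
}}

```text
clock: 40.1
eef_pos: [0.5951, -0.017, 0.0704]
tool_rot: [-0.016, 1.0, 0.004, -0.001]
ft_force: [-1.1, 11.6, 0.6]
grip_width: 0.0
grasp_force: 5.7
```

Call:
{"op": "move_arm", "data": {
  "moves": [
    [[-0.005,0.015,0,0,0],[-0.01,0.04,0,0,0],[-0.015,0.07,0.02,0,0],[-0.02,0.1,0.07,0,0],[-0.03,0.14,0.11,0,0]]
  ]
}}

```text
clock: 40.72
eef_pos: [0.5664, 0.1184, 0.1824]
tool_rot: [-0.013, 1.0, -0.001, 0.001]
ft_force: [1.7, 0.6, -0.2]
grip_width: -0.0
grasp_force: 0.0
```

Call:
{"op": "move_arm", "data": {
  "moves": [
    [[-0.02,0.05,0,0,0],[-0.04,0.1,0,0,0],[-0.04,0.14,0,0,0],[-0.04,0.14,0,0,0]]
  ]
}}

```text
clock: 41.22
eef_pos: [0.5258, 0.2609, 0.1807]
tool_rot: [-0.016, 1.0, -0.0, 0.001]
ft_force: [-0.6, -0.5, 0.0]
grip_width: -0.0003
grasp_force: 0.0
```

```bash
python3 hd.py; python3 chk.py end.png; python3 - <<'E'
from loc import *
o=monitor.get_obs();print(o['clock'],o['ft_force'])
c=cam('top');H=hsv(c);h,s,v=H[...,0],H[...,1],H[...,2]
R1=np.zeros(h.shape,bool);R1[200:310,325:460]=1
m=R1&(h>24)&(h<33)&(s>175)
for A,ce,mm in blobs(m,60): print('bridge',A,[tuple(onz(c,*q,.065)[:2].round(4)) for q in cv2.boxPoints(rect(mm))])
w=np.array(cv2.imread('pics/top0.png')[:,:,::-1]).astype(int);df=np.abs(c['color'].astype(int)-w).max(2)>60
print([(A,ce.round(0).tolist()) for A,ce,_ in blobs(df,25)])
E
```

```text
side red 84 [274.7 174.2] [ 0.6292 -0.0368]
side red 64 [123.6 291.7] [0.812  0.4434]
top red 33 [157.9 115.3] [0.8217 0.4111]
top red 117 [328.3 194.5] [ 0.6251 -0.036 ]
top red 89 [330.7 212.8] [ 0.5785 -0.0427]
top red 43 [555.4 345. ] [ 0.2497 -0.6347]
brass? 69 [542.  92.] [ 0.9434 -0.656 ] [ 0.9341 -0.6397]
brass? 43 [115. 107.] [0.8606 0.5507] [0.853 0.541]
brass? 15 [528. 111.] [ 0.8833 -0.6103] [ 0.8753 -0.5949]
brass? 16 [531. 124.] [ 0.8485 -0.6175] [ 0.8412 -0.602 ]
brass? 52 [166. 174.] [0.6771 0.3979] [0.6735 0.3915]
brass? 59 [114. 177.] [0.6646 0.5411] [0.6613 0.5316]
brass? 25 [330. 263.] [ 0.4483 -0.0523] [ 0.4496 -0.049 ]
brass? 19 [331. 274.] [ 0.4195 -0.0555] [ 0.4214 -0.0521]
brass? 39 [223. 284.] [0.3857 0.2338] [0.3884 0.2309]
brass? 89 [291. 286.] [0.384  0.0523] [0.3868 0.0533]
[0.52596794 0.25766612 0.18059699]
41.375 [-0.09434995 -0.72489781 -0.24247352]
bridge 360 [(np.float64(0.4854), np.float64(-0.2645)), (np.float64(0.4995), np.float64(-0.3474)), (np.float64(0.4664), np.float64(-0.3526)), (np.float64(0.4524), np.float64(-0.2698))]
bridge 757 [(np.float64(0.4587), np.float64(-0.0816)), (np.float64(0.4835), np.float64(-0.2532)), (np.float64(0.4492), np.float64(-0.2577)), (np.float64(0.4247), np.float64(-0.0864))]
[(np.int32(1472), [425.0, 196.0]), (np.int32(1389), [202.0, 242.0]), (np.int32(263), [329.0, 202.0]), (np.int32(295), [304.0, 211.0]), (np.int32(30), [123.0, 208.0]), (np.int32(349), [172.0, 238.0]), (np.int32(151), [183.0, 223.0]), (np.int32(453), [233.0, 231.0]), (np.int32(98), [137.0, 232.0]), (np.int32(70), [131.0, 237.0]), (np.int32(1280), [394.0, 260.0]), (np.int32(25), [331.0, 261.0]), (np.int32(332), [182.0, 286.0]), (np.int32(3116), [185.0, 329.0]), (np.int32(172), [260.0, 378.0]), (np.int32(755), [68.0, 411.0])]
```

```bash
python3 -c "
from h import *;print(job.job_done())"
```

```text
the job is handed in; nothing more can be done
None
```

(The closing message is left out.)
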